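Sweep the board magnets into the desk tray

ROBOT

A 7-joint arm with a two-finger parallel gripper is mounted at the origin on the work surface. World frame = base frame: x ahead of the robot, y to its left, z up, the work surface at z = 0. Lengths are in m, angles in rad, forces in N, time in s.
With the tool pointing down it reaches from about 0.4 to 0.85 m from the base axis. Payload 10.4 kg.
Tool frame: the origin (TCP) lies midway between the tips of the shut fingers; the grasp point (between the pads) lies 19 mm behind it; z points along the fingers, y is the line along which they close (so a half turn about z gives the same grasp; the last joint's range is limited). The gripper opens to 87 mm and grips with 3 to 60 N. Pads are 19 mm wide; open, the fingers measure 117 mm over their backs; the gripper's body (75 mm by 190 mm) begins 51 mm behind the grasp point.
Start: joints at [-1.321, 0.332, -0.065, 1.46, 0.022, 1.35, -0.088], TCP at [0.168, 0.602, 0.223] pointing down, gripper open.
Joint ranges: [-2.6, 2.6], [-0.5, 2.12], [-1.47, 1.34], [0.16, 2.42], [-1.27, 4.41], [0.06, 2.06], [-2.6, 2.6]. Speed limits (rad/s): [2.22, 2.22, 2.79, 2.79, 3.14, 3.14, 3.14].

INTERFACE

Orientations are given as a unit quaternion [w, x, y, z].
In Python, from plant import robot gives the robot as it stands.
- The arm moves only by the tool servo_tool, never from a script. Its argument "commands" is a list of rows, each an object with "offset": the shift along the tool's x, y, z in units of 25 mm (1.0 is 25 mm), a list of three; "delta_rot": the turn, a rotation vector about the tool's x, y, z in rad, a list of three. A call has 1 to 10 rows; each row is the pose to reach, as a shift and turn from the pose commanded when the call began, along the tool's axes at that moment; what a row does not reach only later rows make up. A row lasts 1/8 s, in which the tool goes at most 62.5 mm and 10.7 degrees, less where a joint would pass 70% of its speed; a pose out of reach is approached as far as the arm can. A call with a gripper value outside its range is refused whole. "claw" is the closure, from -1 (fully open) to 1 (shut), set as the call begins (left out, the last holds). The fingers move at their own pace and stop on an object; "grip_force" is the grip in N (left out, the last holds). Time passes only in rows, so rows that repeat a pose let the fingers close. It gives the time, the measured TCP pose, the force, the opening and the grip force at its end, in the units of the state.
- robot.state(): the state, without advancing time (a new reading comes with each control period).
- robot.grab_frame(name): name is "scene" or "top" or "wrist"; returns a dict with "img" (384x512x3 uint8, blue, green, red), "mtx" (3x3 intrinsics, pixels), "rvec" (rotation vector, rad) and "tvec" (3), from world to camera coordinates, as OpenCV has them. Camera axes: x right, y down, z forward; pixel columns grow to the right and rows downward; lengths in m; the calibration is good to about 2 mm. The wrist camera is an equidistant fisheye: a pixel r from the principal point sees the ray r / f radians off the axis. A picture is of the moment at which its call begins. There is no depth.
- robot.finish_job(): hands the job in; it is judged then, once.
The state is a dict: "time_s": time; "q": joint angles; "qvel": joint speeds; "effort": joint torques, N m; "eef_pos": TCP position; "tcp_rot": TCP orientation; "ft_force": force on the tool from outside, world axes, zero at the start; "wrist_torque": the same for the moment, N m; "finger_gap": finger opening in m; "finger_force": force on a finger pad.
Only numpy, scipy, OpenCV 4.12 (cv2) and the standard library are available. Lean on these libraries where they do the work, as an engineer would, in place of code of your own. Each camera call takes 0.05 s, during which the arm holds its last target. There are 200 camera calls.

TASK

Tidy the desk: with closed fingers, sweep the three round board magnets (blue, yellow and green) across the desk into the open-fronted black tray, so that each lies flat and wholly inside it. Only push them along the desk, never pick them up or tip them over, and leave the clip box, stapler, tape, scissors, eraser, notes and ink bottle where they are.

Things in the scene. Friction and masses are not known exactly. Their poses are not given: they have to be found in the camera images.
- magnet_blue: blue round whiteboard magnet, a flat disc 36 mm across and 14 mm thick, about 45 g, lying flat and loose on the desk (it does not stick to anything here); origin at the centre of its underside, z along the disc's axis
- magnet_yellow: yellow round whiteboard magnet, a flat disc 36 mm across and 14 mm thick, about 45 g, lying flat and loose on the desk (it does not stick to anything here); origin at the centre of its underside, z along the disc's axis
- magnet_green: green round whiteboard magnet, a flat disc 36 mm across and 14 mm thick, about 45 g, lying flat and loose on the desk (it does not stick to anything here); origin at the centre of its underside, z along the disc's axis
- tray: black three-sided desk tray with light grey floor, fixed to the desk. Origin: centre of its floor, which is paper-thin and flush with the desk. Open front (no wall or lip, things slide in) at local x = -65 mm, roughly facing the robot's right; inside faces: back wall x = +65 mm, side walls y = +-80 mm. Walls 5 mm thick, 30 mm high
- tray_mouth (a point): middle of the tray's open front, on the desk surface; its x axis points straight into the tray, y along the opening (160 mm wide)
- clip_box: bystander: small closed white box with orange lid, 36 x 36 mm, 28 mm high, standing among the magnets; origin at the centre of its underside
- stapler: bystander: red and black stapler, 130 mm long (along its x), 36 mm wide, 47 mm high; origin at the centre of its underside
- tape_roll: bystander: grey roll of tape lying flat, 68 mm across, 19 mm high; origin at the centre of its underside
- scissors: bystander: scissors with red handles lying flat, 190 mm long (points along +x, from x = -93 to +95 mm), 90 mm wide at the handles, 12 mm high; origin on the desk surface between handles and blades
- board_eraser: bystander: grey whiteboard eraser, 50 mm (x) by 110 mm (y), 32 mm high; origin at the centre of its underside
- note_pad: bystander: pink block of notes, 76 x 76 mm, 18 mm high; origin at the centre of its underside
- ink_bottle: bystander: small white bottle of stamp ink with a black cap, standing upright, 40 mm across, 55 mm high; origin at the centre of its underside

How it is judged:
At the end, for the whole second after the job is handed in: All three magnets lie flat (within 0.2 rad) on the tray's floor (underside under 6 mm), between its side walls and back wall, each with its whole disc past the open front (2 mm tolerance), and at rest (x of magnet_blue in the frame of tray between -0.049 and 0.065 m and y of magnet_blue in the frame of tray between -0.08 and 0.08 m and height (world z) of each of magnet_blue, magnet_yellow, magnet_green below 0.006 m and angle between each of magnet_blue, magnet_yellow, magnet_green's own z axis and vertical below 0.2 rad and linear speed of each of magnet_blue, magnet_yellow, magnet_green below 0.02 m/s and x of magnet_yellow in the frame of tray between -0.049 and 0.065 m and y of magnet_yellow in the frame of tray between -0.08 and 0.08 m and x of magnet_green in the frame of tray between -0.049 and 0.065 m and y of magnet_green in the frame of tray between -0.08 and 0.08 m); the robot touches nothing.
It fails at once if a magnet is lifted off the desk (underside centre above 12 mm) or tipped beyond 0.6 rad (height (world z) of any of magnet_blue, magnet_yellow, magnet_green above 0.012 m or angle between any of magnet_blue, magnet_yellow, magnet_green's own z axis and vertical above 0.6 rad).
It fails at once if a bystander is moved by more than 20 mm (distance of any of clip_box, stapler, tape_roll, scissors, board_eraser, note_pad, ink_bottle from where it was at the start of the episode above 0.02 m).
It also fails if it takes over 72 s, if anything falls off the work surface, if the arm or the gripper's body presses on something with over 40 N, if the wrist force passes 120 N, or if a joint passes its speed limit or range.

## Working session

There is one attempt and no reset: what is moved stays moved. The work goes in short steps, Python scripts to look and compute and a tool call to move; the robot and the scene stay as the last step left them, time stands still between calls to the robot, and variables do not carry over. Pictures are saved under pics/ and viewed, at most 10 in all, crops included, and the job is handed in when it is done.

Besides the shell and the picture viewer there is one more tool, called after "Emit:" by a JSON object that holds its "op" and its "data", one argument or row to a line. servo_tool: Moves the arm, as the interface text tells. Its arguments: {"type":"object","properties":{"commands":{"type":"array","items":{"type":"object","properties":{"offset":{"type":"array","items":{"type":"number"}},"delta_rot":{"type":"array","items":{"type":"number"}}}}},"claw":{"type":"number"},"grip_force":{"type":"number"}},"required":["commands"]}

```bash
mkdir -p pics
cat > h.py <<'E'
import numpy as np,cv2
from plant import robot
def grab(n):
    f=robot.grab_frame(n); return f
def ray(f,uv,z):
    R=cv2.Rodrigues(np.array(f['rvec'],float))[0];t=np.array(f['tvec'],float).ravel();K=np.array(f['mtx'])
    d=R.T@np.linalg.inv(K)@np.array([uv[0],uv[1],1.]);c=-R.T@t
    return (c+d*(z-c[2])/d[2])[:2]
def proj(f,p):
    return cv2.projectPoints(np.array(p,float).reshape(-1,1,3),np.array(f['rvec'],float),np.array(f['tvec'],float),np.array(f['mtx']),None)[0].reshape(-1,2)
def blobs(f,lo,hi,amin=60):
    h=cv2.cvtColor(f['img'],cv2.COLOR_BGR2HSV);m=cv2.inRange(h,np.array(lo),np.array(hi))
    n,l,s,c=cv2.connectedComponentsWithStats(m)
    return [(s[i,4],c[i],s[i,:4]) for i in range(1,n) if s[i,4]>amin]
COL=dict(blue=((100,120,60),(130,255,255)),yellow=((22,120,100),(35,255,255)),green=((40,90,40),(85,255,255)))
E
python3 - <<'E'
from h import *
f=grab('top');cv2.imwrite('pics/top.png',cv2.resize(f['img'],(800,600)))
g=grab('scene');cv2.imwrite('pics/scene.png',cv2.resize(g['img'],(800,600)))
for k,v in COL.items():
    for n,ff in (('top',f),('scene',g)):
        for a,c,b in blobs(ff,*v): print(k,n,a,c.round(1),b,ray(ff,c,.010).round(4))
s=robot.state();print(s['eef_pos'],s['tcp_rot'],s['finger_gap'],s['time_s'])
E
```

```text
blue top 142 [285.4 177.4] [279 171  14  14] [ 0.6306 -0.057 ]
blue scene 101 [352.   31.5] [347  26  11  12] [0.4921 0.8687]
blue scene 90 [406.1  44.4] [401  38  11  14] [0.6849 0.8877]
blue scene 142 [252.  232.8] [246 227  13  13] [ 0.6342 -0.0585]
yellow top 277 [428.7 101.8] [423  63  13  82] [ 0.8308 -0.4447]
yellow top 161 [335.3 175.8] [328 169  15  14] [ 0.6333 -0.1863]
yellow scene 214 [223.3 273.3] [215 266  17  16] [ 0.6354 -0.185 ]
green top 155 [276.3 249.4] [270 243  14  14] [ 0.447  -0.0294]
green top 5047 [ 23.3 295.9] [  0 244  53 109] [0.3432 0.5941]
green scene 3457 [281.6  20.4] [233   0  99  53] [0.2396 0.8071]
green scene 89 [208.   40.8] [200  35  17  12] [0.0815 0.5597]
green scene 128 [196.  194.5] [190 189  13  12] [ 0.4504 -0.0301]
[0.16834275 0.60155249 0.22183641] [-5.69186053e-05  1.35997657e-01  9.90708957e-01 -6.29062912e-04] 0.08715438211311148 0.1
```

View pics/top.png

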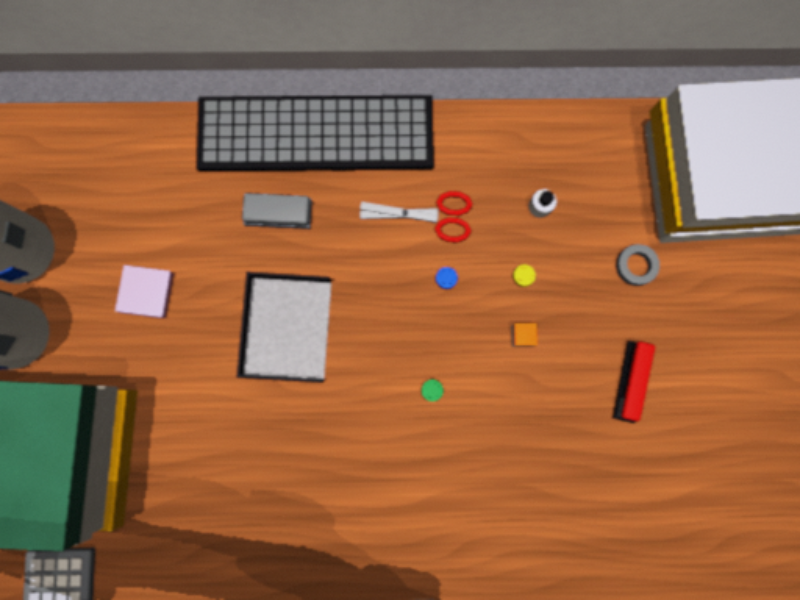

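View pics/scene.png

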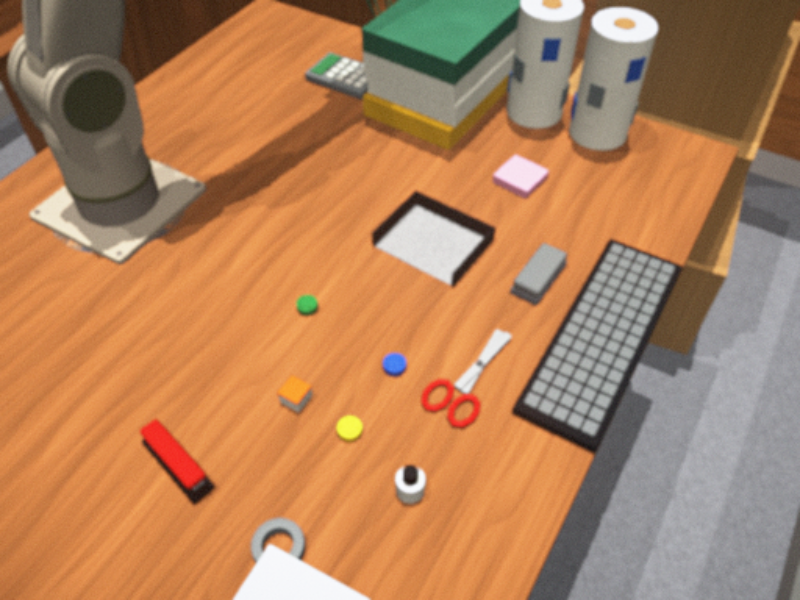

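The top view shows the magnets at about (447,277) blue, (525,275) yellow and (432,390) green, the tray at (245–330, 275–380), the clip box at (525,334) and the scissors handles at (453,217). The scene view agrees. Next I measure the tray floor and the clip box.

```bash
cat >> h.py <<'E'
def plan(x,y,z,dirdeg):
    "offset (25mm units) and z turn for the tool to reach world xyz with tool x along dirdeg"
    from scipy.spatial.transform import Rotation as Ro
    s=robot.state();q=s['tcp_rot'];R=Ro.from_quat([q[1],q[2],q[3],q[0]])
    d=np.radians(dirdeg);c,sn=np.cos(d),np.sin(d)
    T=Ro.from_matrix(np.array([[c,sn,0],[sn,-c,0],[0,0,-1]]))
    o=R.inv().apply(np.array([x,y,z])-s['eef_pos'])/.025
    return o.round(2),(R.inv()*T).as_rotvec().round(3)
E
python3 - <<'E'
from h import *
f=grab('top');g=grab('scene')
for n,ff,roi in (('top',f,(150,170,70,80)),('scene',g,(230,115,95,75))):
    x,y,w,h=roi;im=cv2.cvtColor(ff['img'],cv2.COLOR_BGR2HSV)
    m=np.zeros(im.shape[:2],np.uint8);m[y:y+h,x:x+w]=cv2.inRange(im[y:y+h,x:x+w],(0,0,110),(180,60,255))
    c=max(cv2.findContours(m,0,2)[0],key=cv2.contourArea)
    P=np.array([ray(ff,p,0) for p in c[:,0]+0.0],np.float32)
    r=cv2.minAreaRect(P);print(n,r,cv2.boxPoints(r).round(3).tolist())
for n,ff,zz in(('top',f,.028),('scene',g,.028)):
    for a,c,b in blobs(ff,(8,200,150),(18,255,255),80):
        p=ray(ff,c,zz)
        if np.hypot(p[0]-.55,p[1]+.19)<.06: print(n,a,p.round(3))
for p in [(.63,-.12,.15,88)]: print(plan(*p))
E
```

```text
top ((0.5520898699760437, 0.20476879179477692), (0.12967045605182648, 0.15870295464992523), 85.65805053710938) [[0.46799999475479126, 0.1459999978542328], [0.6259999871253967, 0.1340000033378601], [0.6359999775886536, 0.2630000114440918], [0.4779999852180481, 0.2750000059604645]]
scene ((0.5526700019836426, 0.20590747892856598), (0.13221022486686707, 0.15776529908180237), 85.76204681396484) [[0.4690000116825104, 0.1459999978542328], [0.6259999871253967, 0.1340000033378601], [0.6359999775886536, 0.26600000262260437], [0.4790000021457672, 0.27799999713897705]]
top 225 [ 0.535 -0.18 ]
scene 177 [ 0.538 -0.182]
(array([-25.56, -22.82,   2.9 ]), array([-1.000e-03,  1.000e-03,  1.333e+00]))
```

The tray floor measures 130 x 159 mm, as given. Its centre is at (0.552, 0.205) and it points into 85.7°. I'll push green first, then blue, then yellow, each with a straight sweep.

Run:
```python
from h import *
print(plan(.48,.3,.2,110),plan(.429,-.087,.15,71))
```

```text
(array([-15.26,  -8.26,   0.89]), array([-0.001,  0.   ,  0.949])) (array([-17.46, -23.72,   2.9 ]), array([-1.00e-03,  1.00e-03,  1.63e+00]))
```

Emit:
{"op": "servo_tool", "data": {
  "commands": [
    {"offset":[-15.3,-8.3,0.9],"delta_rot":[0,0,0.95]},
    {"offset":[-15.3,-8.3,0.9],"delta_rot":[0,0,0.95]},
    {"offset":[-15.3,-8.3,0.9],"delta_rot":[0,0,0.95]},
    {"offset":[-15.3,-8.3,0.9],"delta_rot":[0,0,0.95]},
    {"offset":[-15.3,-8.3,0.9],"delta_rot":[0,0,0.95]},
    {"offset":[-15.3,-8.3,0.9],"delta_rot":[0,0,0.95]},
    {"offset":[-17.5,-23.7,2.9],"delta_rot":[0,0,1.63]},
    {"offset":[-17.5,-23.7,2.9],"delta_rot":[0,0,1.63]},
    {"offset":[-17.5,-23.7,2.9],"delta_rot":[0,0,1.63]},
    {"offset":[-17.5,-23.7,2.9],"delta_rot":[0,0,1.63]}
  ],
  "claw": 1,
  "grip_force": 10
}}

```text
time_s: 1.45
eef_pos: [0.4327, 0.0912, 0.1722]
tcp_rot: [-0.0, 0.816, 0.579, 0.0]
ft_force: [1.5, -0.5, -0.2]
finger_gap: 0.0015
finger_force: 0.0
```

Run:
```python
from h import *
s=robot.state();print(s['eef_pos'],s['finger_gap'],s['time_s'],s['q'])
print(plan(.429,-.087,.12,71))
```

```text
[0.4327474  0.09124516 0.17216038] 0.00154079762836359 1.45 [-0.77960817 -0.063905    0.45758794  2.00703051  0.02985894  1.19158865
 -0.67078641]
(array([-6.78,  2.22,  2.08]), array([ 0.   , -0.001, -0.005]))
```

Emit:
{"op": "servo_tool", "data": {
  "commands": [
    {"offset":[-6.8,2.2,2],"delta_rot":[0,0,0]},
    {"offset":[-6.8,2.2,2],"delta_rot":[0,0,0]},
    {"offset":[-6.8,2.2,2],"delta_rot":[0,0,0]},
    {"offset":[-6.8,2.2,2],"delta_rot":[0,0,0]},
    {"offset":[-6.8,2.2,2],"delta_rot":[0,0,0]},
    {"offset":[-6.8,2.2,2],"delta_rot":[0,0,0]}
  ]
}}

```text
time_s: 2.2
eef_pos: [0.43, -0.0843, 0.1226]
tcp_rot: [0.0, 0.814, 0.581, 0.0]
ft_force: [0.5, 0.7, -0.1]
finger_gap: 0.0003
finger_force: 0.0
```

Run:
```python
from h import *
s=robot.state();print(s['eef_pos'],s['qvel'].round(3))
print(plan(.429,-.087,.005,71))
```

```text
[ 0.43004286 -0.08426806  0.12257694] [-0.002 -0.001  0.001 -0.     0.001 -0.001  0.002]
(array([-0.12, -0.01,  4.7 ]), array([ 0.   , -0.   ,  0.002]))
```

Emit:
{"op": "servo_tool", "data": {
  "commands": [
    {"offset":[-0.1,0,2.3],"delta_rot":[0,0,0]},
    {"offset":[-0.1,0,4.6],"delta_rot":[0,0,0]},
    {"offset":[-0.1,0,4.7],"delta_rot":[0,0,0]},
    {"offset":[0.6,0,4.7],"delta_rot":[0,0,0]},
    {"offset":[1.2,0,4.7],"delta_rot":[0,0,0]},
    {"offset":[1.8,0,4.7],"delta_rot":[0,0,0]},
    {"offset":[2.5,0,4.7],"delta_rot":[0,0,0]},
    {"offset":[3.2,0,4.7],"delta_rot":[0,0,0]},
    {"offset":[4,0,4.7],"delta_rot":[0,0,0]},
    {"offset":[4,0,4.7],"delta_rot":[0,0,0]}
  ]
}}

```text
time_s: 3.45
eef_pos: [0.4628, 0.0109, 0.0048]
tcp_rot: [-0.0, 0.813, 0.582, 0.0]
ft_force: [-0.3, -0.6, -0.2]
finger_gap: 0.0007
finger_force: 0.0
```

```bash
cat > look.py <<'E'
from h import *
for n in ('top','scene'):
    f=grab(n)
    for k,v in COL.items():
        for a,c,b in blobs(f,*v,25):
            p=ray(f,c,.010)
            if .38<p[0]<.7 and abs(p[1])<.3: print(n,k,a,p.round(4))
s=robot.state();print(s['eef_pos'].round(4),s['ft_force'].round(1),s['time_s'])
E
python3 look.py; python3 -c "
from h import *
print(plan(.531,.209,.005,71))"
```

```text
top blue 142 [ 0.6306 -0.057 ]
top yellow 160 [ 0.6334 -0.1863]
scene blue 141 [ 0.6342 -0.0583]
scene yellow 218 [ 0.6353 -0.1849]
[0.4621 0.009  0.0047] [-0.7  0.2  0.6] 3.55
(array([ 8.46,  0.  , -0.01]), array([-0.,  0., -0.]))
```

Green is hidden under the gripper, but the contact geometry holds, so I'll continue the sweep.

Emit:
{"op": "servo_tool", "data": {
  "commands": [
    {"offset":[0.6,0,0],"delta_rot":[0,0,0]},
    {"offset":[1.3,0,0],"delta_rot":[0,0,0]},
    {"offset":[2.1,0,0],"delta_rot":[0,0,0]},
    {"offset":[2.9,0,0],"delta_rot":[0,0,0]},
    {"offset":[3.7,0,0],"delta_rot":[0,0,0]},
    {"offset":[4.5,0,0],"delta_rot":[0,0,0]},
    {"offset":[5.2,0,0],"delta_rot":[0,0,0]},
    {"offset":[5.8,0,0],"delta_rot":[0,0,0]}
  ]
}}

```text
time_s: 4.55
eef_pos: [0.5099, 0.1473, 0.0048]
tcp_rot: [-0.0, 0.814, 0.581, 0.0]
ft_force: [-0.6, -0.4, 0.7]
finger_gap: 0.0008
finger_force: 0.3
```

```bash
python3 look.py
python3 - <<'E'
from h import *
print(plan(.531,.209,.005,71))
f=grab('wrist');cv2.imwrite('pics/w1.png',f['img'])
E
```

```text
top blue 141 [ 0.6305 -0.0569]
top yellow 159 [ 0.6335 -0.1861]
scene blue 142 [ 0.6341 -0.0584]
scene yellow 219 [ 0.6354 -0.1849]
[0.51   0.1481 0.0048] [-0.2 -0.2  0.2] 4.65
(array([ 2.58,  0.01, -0.  ]), array([ 0.   , -0.001,  0.002]))
```

View pics/w1.png

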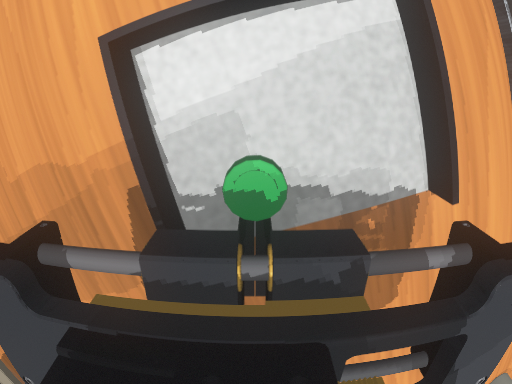

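The wrist view shows green at (255,187), centred in front of the fingers at (255,225) and just entering the tray. I'll finish this sweep, back off and rise.

Emit:
{"op": "servo_tool", "data": {
  "commands": [
    {"offset":[0.7,0,0],"delta_rot":[0,0,0]},
    {"offset":[1.4,0,0],"delta_rot":[0,0,0]},
    {"offset":[2.1,0,0],"delta_rot":[0,0,0]},
    {"offset":[2.5,0,0],"delta_rot":[0,0,0]},
    {"offset":[2.6,0,0],"delta_rot":[0,0,0]},
    {"offset":[1.6,0,0],"delta_rot":[0,0,0]},
    {"offset":[1.0,0,-1.5],"delta_rot":[0,0,0]},
    {"offset":[1.0,0,-3.5],"delta_rot":[0,0,0]},
    {"offset":[1.0,0,-3.5],"delta_rot":[0,0,0]}
  ]
}}

```text
time_s: 5.82
eef_pos: [0.5199, 0.17, 0.0959]
tcp_rot: [0.0, 0.815, 0.58, 0.003]
ft_force: [0.3, 0.1, -0.8]
finger_gap: 0.0003
finger_force: 0.0
```

Run:
```python
from h import *
# blue (.632,-.0575)->(.59,.235)
a=np.array([.632,-.0575]);b=np.array([.588,.235]);u=(b-a)/np.linalg.norm(b-a);d=np.degrees(np.arctan2(u[1],u[0]))
s=a-.06*u;e=b-.0275*u;print(s,e,d,np.linalg.norm(e-s)/.025, robot.state()['eef_pos'])
print(plan(*s,.09,d))
```

```text
[ 0.64092522 -0.11683246] [0.59209073 0.20780596] 98.55471068524795 13.131635558958026 [0.51993778 0.16998839 0.09590746]
(array([-9.26,  8.33,  0.22]), array([ 0.005, -0.004, -0.483]))
```

Emit:
{"op": "servo_tool", "data": {
  "commands": [
    {"offset":[-9.3,8.3,0],"delta_rot":[0,0,-0.48]},
    {"offset":[-9.3,8.3,0],"delta_rot":[0,0,-0.48]},
    {"offset":[-9.3,8.3,0],"delta_rot":[0,0,-0.48]},
    {"offset":[-9.3,8.3,0],"delta_rot":[0,0,-0.48]},
    {"offset":[-9.3,8.3,0],"delta_rot":[0,0,-0.48]},
    {"offset":[-9.3,8.3,0],"delta_rot":[0,0,-0.48]},
    {"offset":[-9.3,8.3,0],"delta_rot":[0,0,-0.48]},
    {"offset":[-9.3,8.3,0],"delta_rot":[0,0,-0.48]},
    {"offset":[-9.3,8.3,0],"delta_rot":[0,0,-0.48]}
  ]
}}

```text
time_s: 6.95
eef_pos: [0.638, -0.1156, 0.0922]
tcp_rot: [-0.0, 0.652, 0.758, 0.0]
ft_force: [0.3, 1.2, -0.7]
finger_gap: 0.0002
finger_force: 0.0
```

```bash
python3 look.py; python3 -c "
from h import *
print(plan(.641,-.117,.005,98.55))"
```

```text
top blue 143 [ 0.6305 -0.0571]
top green 152 [0.5385 0.2339]
scene blue 156 [ 0.6331 -0.0585]
scene yellow 172 [ 0.6359 -0.1857]
scene green 96 [0.5425 0.2317]
[ 0.6381 -0.1162  0.0924] [-0.1  0.2  0.9] 7.05
(array([-0.05,  0.11,  3.5 ]), array([ 0.   , -0.001,  0.   ]))
```

Green is at (0.540, 0.233), as planned. Now blue.

Emit:
{"op": "servo_tool", "data": {
  "commands": [
    {"offset":[0,0.1,2.0],"delta_rot":[0,0,0]},
    {"offset":[0,0.1,3.5],"delta_rot":[0,0,0]},
    {"offset":[0,0.1,3.5],"delta_rot":[0,0,0]},
    {"offset":[0.6,0.1,3.5],"delta_rot":[0,0,0]},
    {"offset":[1.2,0.1,3.5],"delta_rot":[0,0,0]},
    {"offset":[1.8,0.1,3.5],"delta_rot":[0,0,0]},
    {"offset":[2.5,0.1,3.5],"delta_rot":[0,0,0]},
    {"offset":[3.3,0.1,3.5],"delta_rot":[0,0,0]},
    {"offset":[4.1,0.1,3.5],"delta_rot":[0,0,0]},
    {"offset":[4.9,0.1,3.5],"delta_rot":[0,0,0]}
  ]
}}

```text
time_s: 8.3
eef_pos: [0.6223, 0.0055, 0.0049]
tcp_rot: [-0.0, 0.653, 0.758, 0.0]
ft_force: [0.0, -0.4, 1.9]
finger_gap: 0.0006
finger_force: 0.3
```

Emit:
{"op": "servo_tool", "data": {
  "commands": [
    {"offset":[0.8,0,0],"delta_rot":[0,0,0]},
    {"offset":[1.6,0,0],"delta_rot":[0,0,0]},
    {"offset":[2.4,0,0],"delta_rot":[0,0,0]},
    {"offset":[3.0,0,0],"delta_rot":[0,0,0]}
  ]
}}

```text
time_s: 8.8
eef_pos: [0.6112, 0.0797, 0.0048]
tcp_rot: [-0.0, 0.653, 0.758, 0.0]
ft_force: [-1.1, -0.3, 0.6]
finger_gap: 0.0004
finger_force: 0.2
```

Run:
```python
from h import *
f=grab('wrist');cv2.imwrite('pics/w2.png',f['img'])
print(robot.state()['eef_pos'],plan(.592,.208,.005,98.55))
```

```text
[0.61093382 0.08210022 0.00468692] (array([ 5.09,  0.01, -0.  ]), array([-0.   , -0.002,  0.002]))
```

View pics/w2.png

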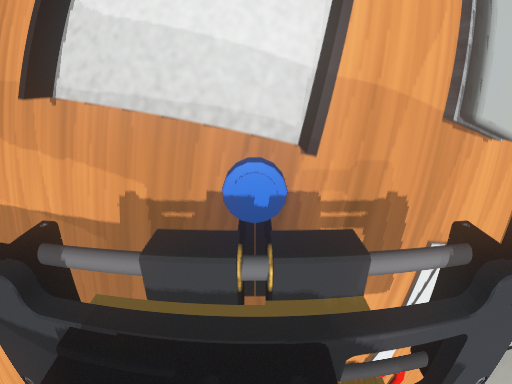

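Blue at (255,190) is centred on the fingers and clears the tray's right wall, whose corner is at (305,148). Continuing.

Emit:
{"op": "servo_tool", "data": {
  "commands": [
    {"offset":[0.6,0,0],"delta_rot":[0,0,0]},
    {"offset":[1.3,0,0],"delta_rot":[0,0,0]},
    {"offset":[2.0,0,0],"delta_rot":[0,0,0]},
    {"offset":[2.7,0,0],"delta_rot":[0,0,0]},
    {"offset":[3.4,0,0],"delta_rot":[0,0,0]},
    {"offset":[4.1,0,0],"delta_rot":[0,0,0]},
    {"offset":[4.7,0,0],"delta_rot":[0,0,0]},
    {"offset":[5.1,0,0],"delta_rot":[0,0,0]},
    {"offset":[5.1,0,0],"delta_rot":[0,0,0]}
  ]
}}

```text
time_s: 9.98
eef_pos: [0.5925, 0.2051, 0.0048]
tcp_rot: [-0.0, 0.652, 0.758, 0.0]
ft_force: [-0.2, -0.1, -0.2]
finger_gap: 0.0005
finger_force: 0.0
```

Emit:
{"op": "servo_tool", "data": {
  "commands": [
    {"offset":[-1,0,0],"delta_rot":[0,0,0]},
    {"offset":[-1.5,0,-1.5],"delta_rot":[0,0,0]},
    {"offset":[-2,0,-3.5],"delta_rot":[0,0,0]},
    {"offset":[-2,0,-3.5],"delta_rot":[0,0,0]},
    {"offset":[-2,0,-3.5],"delta_rot":[0,0,0]}
  ]
}}

```text
time_s: 10.6
eef_pos: [0.5998, 0.1543, 0.0921]
tcp_rot: [-0.0, 0.653, 0.757, 0.0]
ft_force: [-0.2, 0.3, -0.6]
finger_gap: 0.0004
finger_force: 0.0
```

```bash
python3 look.py;python3 - <<'E'
from h import *
a=np.array([.6345,-.1855]);b=np.array([.56,.19]);u=(b-a)/np.linalg.norm(b-a);d=np.degrees(np.arctan2(u[1],u[0]))
s=a-.06*u;e=b-.0275*u;print(s,e,d,np.linalg.norm(e-s)/.025)
print(plan(*s,.1,d))
E
```

```text
top yellow 159 [ 0.6335 -0.1861]
scene blue 112 [0.5891 0.2321]
scene yellow 218 [ 0.6352 -0.185 ]
scene green 75 [0.5393 0.2305]
[0.5992 0.1547 0.0911] [ 0.   0.2 -0.3] 10.7
[ 0.64617653 -0.24435286] [0.56535174 0.16302577] 101.22187550516473 16.6127659160584
(array([-16.06,  -0.5 ,  -0.35]), array([-0.002,  0.   , -0.048]))
```

Emit:
{"op": "servo_tool", "data": {
  "commands": [
    {"offset":[-16,-0.5,-0.3],"delta_rot":[0,0,-0.05]},
    {"offset":[-16,-0.5,-0.3],"delta_rot":[0,0,-0.05]},
    {"offset":[-16,-0.5,-0.3],"delta_rot":[0,0,-0.05]},
    {"offset":[-16,-0.5,-0.3],"delta_rot":[0,0,-0.05]},
    {"offset":[-16,-0.5,-0.3],"delta_rot":[0,0,-0.05]},
    {"offset":[-16,-0.5,-0.3],"delta_rot":[0,0,-0.05]},
    {"offset":[-16,-0.5,-0.3],"delta_rot":[0,0,-0.05]},
    {"offset":[-16,-0.5,-0.3],"delta_rot":[0,0,-0.05]},
    {"offset":[-16,-0.5,-0.3],"delta_rot":[0,0,-0.05]},
    {"offset":[-16,-0.5,-0.3],"delta_rot":[0,0,-0.05]}
  ]
}}

```text
time_s: 11.95
eef_pos: [0.6469, -0.2407, 0.0994]
tcp_rot: [-0.001, 0.633, 0.774, 0.0]
ft_force: [-0.2, 0.3, -0.0]
finger_gap: 0.0008
finger_force: 0.0
```

```bash
python3 look.py;python3 -c "
from h import *
print(plan(.646,-.244,.005,101.2))"
```

```text
top blue 148 [0.5863 0.2331]
top yellow 162 [ 0.6334 -0.1863]
top green 151 [0.5385 0.2338]
scene blue 97 [0.5905 0.232 ]
scene yellow 71 [ 0.6331 -0.1731]
scene yellow 90 [ 0.6388 -0.1942]
scene green 94 [0.5424 0.2318]
[ 0.6469 -0.2412  0.0997] [-0.2 -0.1  0.3] 12.05
(array([-0.1 , -0.06,  3.79]), array([ 0.   , -0.001,  0.004]))
```

Blue is placed. Now yellow.

Emit:
{"op": "servo_tool", "data": {
  "commands": [
    {"offset":[-0.1,0,2.2],"delta_rot":[0,0,0]},
    {"offset":[-0.1,0,3.8],"delta_rot":[0,0,0]},
    {"offset":[-0.1,0,3.8],"delta_rot":[0,0,0]},
    {"offset":[0.5,0,3.8],"delta_rot":[0,0,0]},
    {"offset":[1.1,0,3.8],"delta_rot":[0,0,0]},
    {"offset":[1.7,0,3.8],"delta_rot":[0,0,0]},
    {"offset":[2.4,0,3.8],"delta_rot":[0,0,0]},
    {"offset":[3.2,0,3.8],"delta_rot":[0,0,0]},
    {"offset":[4,0,3.8],"delta_rot":[0,0,0]},
    {"offset":[4.8,0,3.8],"delta_rot":[0,0,0]}
  ]
}}

```text
time_s: 13.3
eef_pos: [0.6227, -0.1235, 0.0049]
tcp_rot: [-0.0, 0.634, 0.774, 0.0]
ft_force: [-0.8, 0.2, -0.5]
finger_gap: 0.0005
finger_force: 0.3
```

Emit:
{"op": "servo_tool", "data": {
  "commands": [
    {"offset":[0.8,0,0],"delta_rot":[0,0,0]},
    {"offset":[1.6,0,0],"delta_rot":[0,0,0]},
    {"offset":[2.4,0,0],"delta_rot":[0,0,0]},
    {"offset":[3.2,0,0],"delta_rot":[0,0,0]},
    {"offset":[4.0,0,0],"delta_rot":[0,0,0]},
    {"offset":[4.8,0,0],"delta_rot":[0,0,0]},
    {"offset":[5.5,0,0],"delta_rot":[0,0,0]},
    {"offset":[6.0,0,0],"delta_rot":[0,0,0]}
  ]
}}

```text
time_s: 14.3
eef_pos: [0.5933, 0.0233, 0.0048]
tcp_rot: [-0.0, 0.633, 0.774, 0.0]
ft_force: [0.3, -1.0, -0.1]
finger_gap: 0.0007
finger_force: 0.1
```

Run:
```python
from h import *
f=grab('wrist');cv2.imwrite('pics/w3.png',f['img'])
print(robot.state()['eef_pos'],plan(.565,.163,.005,101.2))
```

```text
[0.59309192 0.0250862  0.00468677] (array([ 5.63, -0.  , -0.01]), array([-0.   , -0.001,  0.005]))
```

View pics/w3.png

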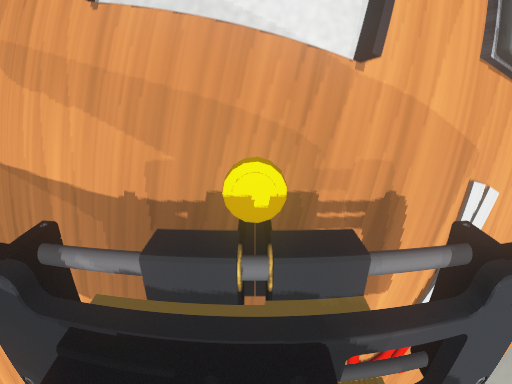

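Yellow is centred at (255,190), with the tray opening ahead (front corner at (360,58)). I'll finish the sweep, back off and rise clear.

Emit:
{"op": "servo_tool", "data": {
  "commands": [
    {"offset":[0.6,0,0],"delta_rot":[0,0,0]},
    {"offset":[1.3,0,0],"delta_rot":[0,0,0]},
    {"offset":[2.1,0,0],"delta_rot":[0,0,0]},
    {"offset":[2.9,0,0],"delta_rot":[0,0,0]},
    {"offset":[3.7,0,0],"delta_rot":[0,0,0]},
    {"offset":[4.4,0,0],"delta_rot":[0,0,0]},
    {"offset":[5.1,0,0],"delta_rot":[0,0,0]},
    {"offset":[5.5,0,0],"delta_rot":[0,0,0]},
    {"offset":[5.7,0,0],"delta_rot":[0,0,0]},
    {"offset":[5.7,0,0],"delta_rot":[0,0,0]}
  ]
}}

```text
time_s: 15.6
eef_pos: [0.5655, 0.1617, 0.0049]
tcp_rot: [0.0, 0.634, 0.774, 0.0]
ft_force: [0.4, -0.9, 1.2]
finger_gap: 0.0005
finger_force: 0.0
```

Emit:
{"op": "servo_tool", "data": {
  "commands": [
    {"offset":[-1,0,0],"delta_rot":[0,0,0]},
    {"offset":[-1.5,0,-1.5],"delta_rot":[0,0,0]},
    {"offset":[-4,0,-4],"delta_rot":[0,0,0]},
    {"offset":[-6,0,-5],"delta_rot":[0,0,0]},
    {"offset":[-8,0,-5],"delta_rot":[0,0,0]},
    {"offset":[-10,0,-5],"delta_rot":[0,0,0]},
    {"offset":[-10,0,-5],"delta_rot":[0,0,0]},
    {"offset":[-10,0,-5],"delta_rot":[0,0,0]}
  ]
}}

```text
time_s: 16.6
eef_pos: [0.6145, -0.0836, 0.1296]
tcp_rot: [-0.0, 0.634, 0.773, 0.0]
ft_force: [-0.0, 0.6, 0.1]
finger_gap: 0.0004
finger_force: 0.0
```

```bash
python3 look.py
python3 - <<'E'
from h import *
f=grab('top');cv2.imwrite('pics/end.png',cv2.resize(f['img'],(800,600)))
u=np.array([.075,.997])
for k,v in COL.items():
    for a,c,b in blobs(f,*v,25):
        d=ray(f,c,.01)-np.array([.5524,.2053])
        if abs(d).max()<.12: print(k,'tray',(d@u).round(4),(d@[-u[1],u[0]]).round(4))
E
```

```text
top blue 150 [0.5865 0.2331]
top yellow 151 [0.5584 0.189 ]
top green 152 [0.5385 0.2339]
scene blue 98 [0.5901 0.2318]
scene yellow 108 [0.5612 0.1892]
scene green 96 [0.5426 0.2317]
[ 0.6146 -0.082   0.1296] [-0.   0.6  0.4] 16.7
blue tray 0.0303 -0.0319
yellow tray -0.0158 -0.0072
green tray 0.0274 0.016
```

View pics/end.png

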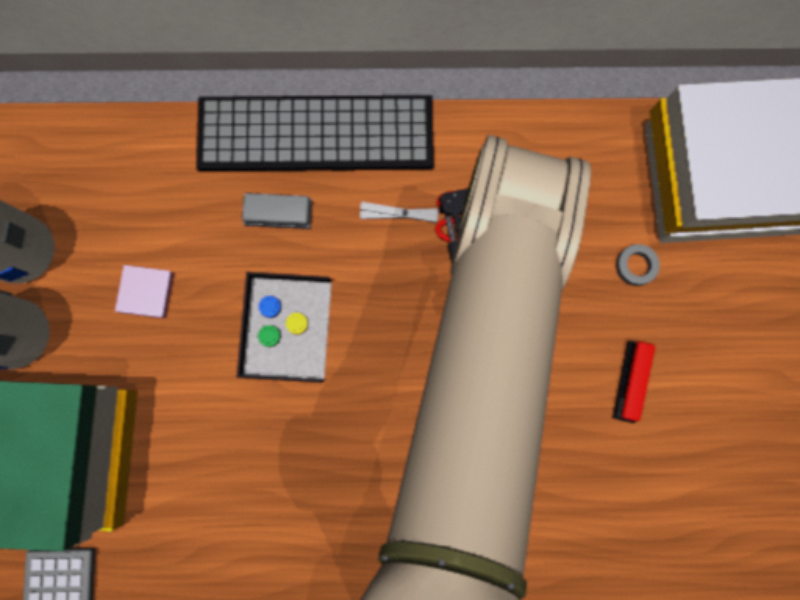

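All three magnets lie inside the tray, at (270,307), (297,323) and (269,336). The bystanders I can see are where they were, and the gripper is clear, so I'm handing in.

```bash
python3 -c "
from h import *
print(robot.finish_job())"
```

```text
the job is handed in; nothing more can be done
None
```

I swept the blue, yellow and green magnets into the tray and handed the job in at about 17 s. The last camera check put each one flat and wholly inside; no bystander I could see had moved, but the arm hid the clip box, the ink bottle and part of the scissors in that picture.

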